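# Load the conditioning bay with hanging vial carriers

### The arm

A 6-joint arm with a two-finger parallel gripper is mounted at the origin on a cart in front of the work surface, level with it; the furniture and walls round the work are solid. World frame = base frame: x ahead of the robot, y to its left, z up, the work surface at z = 0. Lengths are in m, angles in rad, forces in N, time in s.
With the tool pointing down it reaches from about 0.35 to 0.775 m from the base axis. Payload 7.3 kg.
Tool frame: the origin (TCP) lies at the very end of the fingers, on their centre line; the grasp point (between the pads) lies 19 mm behind it (robot.hold_point_z is the distance from the TCP to the grasp point, in m); z points along the fingers, y is the direction in which the jaws open and shut (so a half turn about z gives the same grasp; the last joint's range is limited). The gripper opens to 92 mm and grips with 3 to 60 N. Pads are 19 mm wide; open, the fingers measure 130 mm over their backs; the gripper's body (75 mm by 190 mm) begins 47 mm behind the grasp point.
Start: joints at [-1.285, 0.342, 1.524, -0, 1.275, -0.146], TCP at [0.22, -0.477, 0.227] pointing down, gripper open.
Joint ranges: [-2.53, 2.53], [-0.77, 2.02], [0.04, 2.7], [-1, 4.14], [0.28, 2.66], [-3.11, 3.11]. Speed limits (rad/s): [2.57, 2.57, 3.14, 3.14, 3.14, 3.14].

### API

Orientations are given as [roll, pitch, yaw] about the fixed x, y, z axes, in that order (R = Rz(yaw) Ry(pitch) Rx(roll)).
In Python, from cell import monitor, viewer, robot gives the robot as it stands.
- The arm moves only by the tool move_arm, never from a script. Its argument "deltas" is a list of rows, each an object of numbers: "x", "y", "z": the shift along the tool's x, y, z in m; "wx", "wy", "wz": the turn, a rotation vector about the tool's x, y, z in degrees; "hand": the opening, from 0 (shut) to 1 (fully open). In form: [{"x": .., "y": .., "z": .., "wx": .., "wy": .., "wz": .., "hand": ..}, ...]. A call has 1 to 8 rows; each row is the pose to reach, as a shift and turn from the pose commanded when the call began, along the tool's axes at that moment; what a row does not reach only later rows make up. A row lasts 1/8 s, in which the tool goes at most 62.5 mm and 10.7 degrees, less where a joint would pass 70% of its speed; a pose out of reach is approached as far as the arm can. A call with a gripper value outside its range is refused whole. The fingers move at their own pace and stop on an object; "grip_force" is the grip in N (left out, the last holds). Time passes only in rows, so rows that repeat a pose let the fingers close. It gives the time, the measured TCP pose, the force and the opening at its end, in the units of the state.
- monitor.observe(): the state, without advancing time (a new reading comes with each control period).
- viewer.read_camera(name): name is "scene" or "top"; returns the picture (384x512x3 uint8, red, green, blue); there is no depth.
- viewer.camera_params(name): a dict with "camera_matrix" (3x3 intrinsics, pixels), "R" (3x3) and "t" (3): a world point X has camera coordinates R X + t. Camera axes: x right, y down, z forward; pixel columns grow to the right and rows downward; lengths in m; the calibration is good to about 2 mm. A picture is of the moment at which its call begins. camera_params takes no time and is no camera call.
- robot.hand_in(): hands the job in, once; it reports no verdict.
The state is a dict: "time": time; "qpos": joint angles; "qvel": joint speeds; "joint_efforts": joint torques, N m; "tool_pos": TCP position; "tool_rot": TCP orientation; "contact_force": force on the tool from outside, world axes, zero at the start; "torque": the same for the moment, N m; "opening": finger opening in m.
Only numpy, scipy, OpenCV 4.12 (cv2) and the standard library are available. Lean on these libraries where they do the work, as an engineer would, in place of code of your own. Each camera call takes 0.05 s, during which the arm holds its last target. There are 200 camera calls.

### The job

Pull the bay's clear front flap fully down, then hook every vial carrier that stands on the worktop onto the rail at its open left end (mouth of the hook to the back) and slide each along until it is centred at the mark of its own colour. When all of them hang freely at their marks, push the flap up until it is fully shut; leave the beaker, the jar and the brown bottle alone.

Things in the scene. Friction and masses are not known exactly. Their poses are not given: they have to be found in the camera images.
- bay: white open-topped bay, 106 deep x 430 wide x 187 mm high; fixed, placed and turned a little differently each time. Origin: centre of its underside; x to its back, y to its left, z up. Back wall at x = 44 to 50 mm; end plates 176 mm high at y = +-212 mm; front sill (x = -50 mm) 60 mm high, and beside the flap two posts (y = +-192 to 212 mm) 151 mm high
- rail_top (a point): middle of the top of the bay's steel rail: bay frame (0, 0, 170) mm. The rail, 12 mm in diameter, runs along the bay's y from end plate to end plate (y = -209 to 209 mm). Hung carriers cannot pass one another on it, so the one whose mark is farthest from the open left end goes first
- keeper (a point): front left corner of the aluminium keeper strip: bay frame (12, 105, 187) mm. The strip spans bay x = 12 to 50, y = -212 to 105, z = 182 to 187 mm, behind and above the rail: there no hook can be put on or lifted off, only slid along beneath it
- loading_gap (a point): on top of the rail in the middle of its open left end (no keeper at bay y = 105 to 205 mm): bay frame (0, 150, 170) mm. Here hooks are put on
- flap (a joint): bottom-hinged clear front flap with blue frame, 370 wide x 86 high x 9 mm: 0 = upright, shut; 1.57 rad = level towards the robot, fully open (a stop at either end). The hinge is stiff by friction (0.25 N m): it stays where it is left and takes 1 to 4 N at the handle
- flap_handle (a point): centre of the flap's black handle, on a 22 mm wide neck on its free edge: a cylinder 20 mm in diameter, 36 mm long, along the bay's y, 115 mm from the hinge line (29 mm beyond the edge). Pinched on its two end faces from straight above it turns between the pads as the flap swings. At flap angle a it is 115 mm x (-sin a along the bay's x, cos a along z) from flap_hinge
- flap_hinge (a point): middle of the flap's hinge line: bay frame (-50, 0, 65) mm; the line runs along the bay's y
- carrier_red: vial carrier, red grip tab, 145 mm high, about 250 g; may be absent; stands on the worktop at first. Origin: centre of its underside. Grey foot 50 (x) x 58 (y) x 20 mm, amber vials with red caps on it up to z = 41. Tab: 12 (x) x 24 (y) mm, centred at x = -8, y = 0, z = 100 to 145 mm; grip it from above across its 24 mm. Hung with its x along the bay's x
- red_hook (a point): centre of the underside of the red carrier's flat hook crown: carrier frame (0, 0, 95) mm; lies on the rail's top when hung. Hook 20 mm wide: crown 5 mm thick over x = -17 to 26; stem at x = -17 to -12; lip at x = 12 to 17 down to z = 77 mm. The mouth opens to +x between vials (z = 41) and lip (77): the rail enters there. Hung, the crown has 7 mm of play under the keeper
- mark_red: red mark: a red flag 16 mm wide, 24 mm high, fixed on the keeper, with a stripe to the front. Origin: centre of its underside, bay x = 31, z = 187 mm; axes as the bay's; its y along the bay differs each time. The red carrier belongs centred in front of it
- carrier_yellow: vial carrier, yellow grip tab, 145 mm high, about 250 g; may be absent; stands on the worktop at first. Origin: centre of its underside. Grey foot 50 (x) x 58 (y) x 20 mm, amber vials with yellow caps on it up to z = 41. Tab: 12 (x) x 24 (y) mm, centred at x = -8, y = 0, z = 100 to 145 mm; grip it from above across its 24 mm. Hung with its x along the bay's x
- yellow_hook (a point): centre of the underside of the yellow carrier's flat hook crown: carrier frame (0, 0, 95) mm; lies on the rail's top when hung. Hook 20 mm wide: crown 5 mm thick over x = -17 to 26; stem at x = -17 to -12; lip at x = 12 to 17 down to z = 77 mm. The mouth opens to +x between vials (z = 41) and lip (77): the rail enters there. Hung, the crown has 7 mm of play under the keeper
- mark_yellow: yellow mark: a yellow flag 16 mm wide, 24 mm high, fixed on the keeper, with a stripe to the front. Origin: centre of its underside, bay x = 31, z = 187 mm; axes as the bay's; its y along the bay differs each time. The yellow carrier belongs centred in front of it
- carrier_blue: vial carrier, blue grip tab, 145 mm high, about 250 g; may be absent; stands on the worktop at first. Origin: centre of its underside. Grey foot 50 (x) x 58 (y) x 20 mm, amber vials with blue caps on it up to z = 41. Tab: 12 (x) x 24 (y) mm, centred at x = -8, y = 0, z = 100 to 145 mm; grip it from above across its 24 mm. Hung with its x along the bay's x
- blue_hook (a point): centre of the underside of the blue carrier's flat hook crown: carrier frame (0, 0, 95) mm; lies on the rail's top when hung. Hook 20 mm wide: crown 5 mm thick over x = -17 to 26; stem at x = -17 to -12; lip at x = 12 to 17 down to z = 77 mm. The mouth opens to +x between vials (z = 41) and lip (77): the rail enters there. Hung, the crown has 7 mm of play under the keeper
- mark_blue: blue mark: a blue flag 16 mm wide, 24 mm high, fixed on the keeper, with a stripe to the front. Origin: centre of its underside, bay x = 31, z = 187 mm; axes as the bay's; its y along the bay differs each time. The blue carrier belongs centred in front of it
- beaker: bystander: clear plastic beaker, 55x60x72 mm, origin centre of underside; leave standing
- parts_jar: bystander: white jar with red lid, 48x48x52 mm, origin centre of underside; leave standing
- amber_bottle: bystander: brown bottle with red cap, 52x52x106 mm, origin centre of underside; leave standing
Mind the look-alikes: they are no part of the job. What is shaped like the carrier_blue but green or purple is not meant. What is shaped like the carrier_yellow but purple is not meant.

How it is judged:
On the way, in this order (a step that is already met when the one before it is completed fails the run):
1. the flap is pulled down to level (value of joint flap above 1.35 rad), for 0.2 s.
2. every carrier present hangs on the rail at the mark of its colour, let go, the flap still down (x of red_hook in the frame of bay between -0.01 and 0.01 m and z of red_hook in the frame of bay between 0.164 and 0.177 m and y of red_hook in the frame of mark_red between -0.01 and 0.01 m and angle between each of carrier_red, carrier_yellow, carrier_blue's own z axis and vertical below 0.25 rad and linear speed of each of carrier_red, carrier_yellow, carrier_blue below 0.05 m/s and contact force between the fingers and carrier_red below 0.3 N and x of yellow_hook in the frame of bay between -0.01 and 0.01 m and z of yellow_hook in the frame of bay between 0.164 and 0.177 m and y of yellow_hook in the frame of mark_yellow between -0.01 and 0.01 m and contact force between the fingers and carrier_yellow below 0.3 N and x of blue_hook in the frame of bay between -0.01 and 0.01 m and z of blue_hook in the frame of bay between 0.164 and 0.177 m and y of blue_hook in the frame of mark_blue between -0.01 and 0.01 m and contact force between the fingers and carrier_blue below 0.3 N and value of joint flap above 1 rad), for 0.3 s.
3. the flap is shut (value of joint flap below 0.07 rad), for 0.2 s.
At the end, for the whole second after the job is handed in: every carrier present hangs upright and still on the rail, its crown on the rail's top, within 10 mm of its own colour's mark along the rail; the flap is shut (within 0.07 rad); all is let go (x of red_hook in the frame of bay between -0.01 and 0.01 m and z of red_hook in the frame of bay between 0.164 and 0.177 m and y of red_hook in the frame of mark_red between -0.01 and 0.01 m and angle between each of carrier_red, carrier_yellow, carrier_blue's own z axis and vertical below 0.25 rad and linear speed of each of carrier_red, carrier_yellow, carrier_blue below 0.05 m/s and contact force between the fingers and carrier_red below 0.3 N and x of yellow_hook in the frame of bay between -0.01 and 0.01 m and z of yellow_hook in the frame of bay between 0.164 and 0.177 m and y of yellow_hook in the frame of mark_yellow between -0.01 and 0.01 m and contact force between the fingers and carrier_yellow below 0.3 N and x of blue_hook in the frame of bay between -0.01 and 0.01 m and z of blue_hook in the frame of bay between 0.164 and 0.177 m and y of blue_hook in the frame of mark_blue between -0.01 and 0.01 m and contact force between the fingers and carrier_blue below 0.3 N and value of joint flap below 0.07 rad); the robot touches nothing.
It fails at once if the beaker is shoved more than 30 mm or tipped over (distance of beaker from where it was at the start of the episode above 0.03 m or angle between beaker's own z axis and vertical above 0.5 rad).
It fails at once if the jar is shoved more than 30 mm or tipped over (distance of parts_jar from where it was at the start of the episode above 0.03 m or angle between parts_jar's own z axis and vertical above 0.5 rad).
It fails at once if the bottle is shoved more than 30 mm or tipped over (distance of amber_bottle from where it was at the start of the episode above 0.03 m or angle between amber_bottle's own z axis and vertical above 0.5 rad).
Of carrier_red, carrier_yellow, carrier_blue only 2 to 3 are there at a start; the rules pass over those that are not, and their reading is None.
At some moment in a run one of carrier_red, carrier_yellow, carrier_blue may be knocked a few centimetres aside while the robot is not near it.
Once in a run the grip may slacken for a moment while it holds something.
It also fails if it takes over 200 s, if anything falls off the work surface, if the arm or the gripper's body presses on something with over 40 N, if the wrist force passes 120 N, or if a joint passes its speed limit or range.

## Working session

There is one attempt and no reset: what is moved stays moved. The work goes in short steps, Python scripts to look and compute and a tool call to move; the robot and the scene stay as the last step left them, time stands still between calls to the robot, and variables do not carry over. Pictures are saved under pics/ and viewed, about 12 in all and at most 16, crops included, and the job is handed in when it is done.

Besides the shell and the picture viewer there is one more tool, called after "Emit:" as name([rows], argument=value, ...), one row to a line, values as JSON. move_arm: Moves the arm, as the interface text tells. Its arguments: {"type":"object","properties":{"deltas":{"type":"array","items":{"type":"object","properties":{"x":{"type":"number"},"y":{"type":"number"},"z":{"type":"number"},"wx":{"type":"number"},"wy":{"type":"number"},"wz":{"type":"number"},"hand":{"type":"number"}}}},"grip_force":{"type":"number"}},"required":["deltas"]}

```bash
ls; mkdir -p pics; python3 - <<'E'
from cell import monitor, viewer, robot
import cv2,numpy as np
for n in("scene","top"):
    im=viewer.read_camera(n); cv2.imwrite(f"pics/{n}0.png",im[:,:,::-1]); p=viewer.camera_params(n)
    print(n,p["camera_matrix"],p["R"],p["t"])
print(monitor.observe(),robot.hold_point_z)
E
```

```text
pics
scene [[492.52866488   0.         255.67311656]
 [  0.         492.52866488 196.15688922]
 [  0.           0.           1.        ]] [[-0.43595406 -0.89989018  0.01190447]
 [-0.66448833  0.3129357  -0.67862103]
 [ 0.60695907 -0.30375797 -0.73439212]] [0.35804129 0.460351   1.64855744]
top [[350.74831021   0.         252.1392262 ]
 [  0.         350.74831021 190.95430353]
 [  0.           0.           1.        ]] [[-0.02423649 -0.99911505 -0.03437606]
 [-0.99481716  0.0275003  -0.09789051]
 [ 0.09874923  0.03182537 -0.99460331]] [0.13761077 0.59986954 1.2265242 ]
{'time': 0.1, 'qpos': array([-1.28498540e+00,  3.42667105e-01,  1.52494601e+00,  1.25709323e-05,
        1.27534971e+00, -1.45975352e-01]), 'qvel': array([-0.00035822, -0.00079286, -0.00135303, -0.00056692,  0.00039627,
        0.00049903]), 'joint_efforts': array([ 2.14478932e-03, -4.32005739e+01, -2.44694620e+01,  7.19344709e-02,
        5.26243402e-02, -5.62675666e-05]), 'tool_pos': array([ 0.21964256, -0.4764513 ,  0.22609859]), 'tool_rot': array([-3.14023880e+00, -2.11195163e-04,  4.31782466e-01]), 'contact_force': array([ 0.4418824 , -0.30918797,  0.47508455]), 'torque': array([-0.02801002,  0.06317655, -0.02290728]), 'opening': 0.0915893122882802} 0.0188
```

View pics/scene0.png

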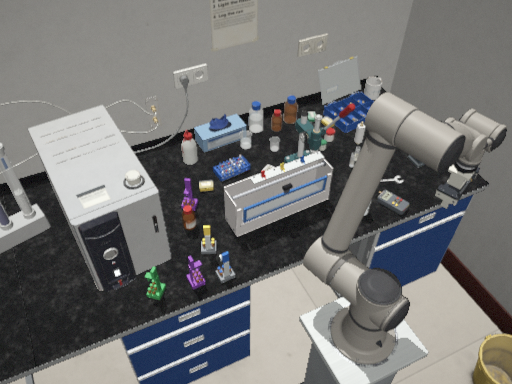

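View pics/top0.png

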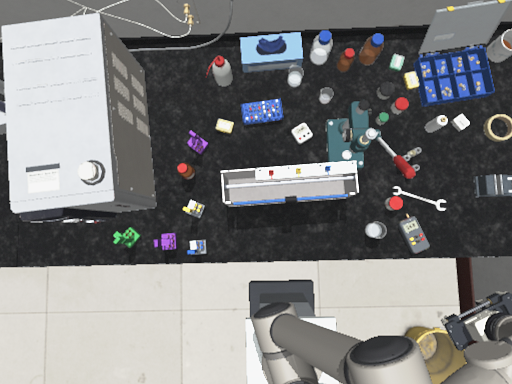

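```bash
python3 - <<'E'
import cv2
a=cv2.imread("pics/top0.png")[155:260,165:365]; cv2.imwrite("pics/c1.png",cv2.resize(a,None,fx=4,fy=4,interpolation=cv2.INTER_CUBIC))
a=cv2.imread("pics/scene0.png")[145:295,180:340]; cv2.imwrite("pics/c2.png",cv2.resize(a,None,fx=4,fy=4,interpolation=cv2.INTER_CUBIC)[:600])
E
```

```text
(no output)
```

View pics/c1.png

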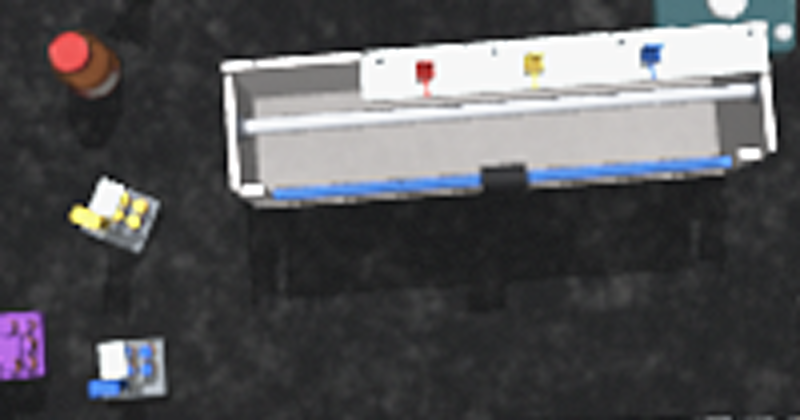

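View pics/c2.png

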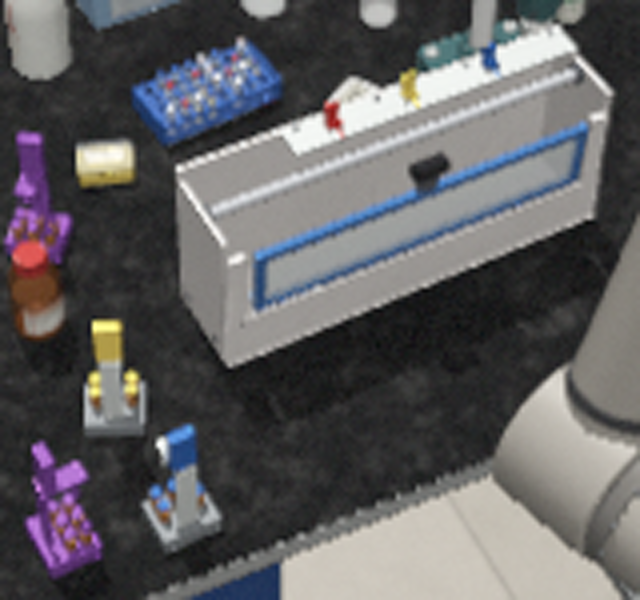

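```bash
python3 - <<'E'
import cv2,numpy as np
t=cv2.imread("pics/top0.png");s=cv2.imread("pics/scene0.png")
f=lambda im,u,v:cv2.resize(im[v:v+36,u:u+48],None,fx=8,fy=8,interpolation=cv2.INTER_CUBIC)
f=lambda im,u,v:cv2.resize(im[v:v+37,u:u+49],None,fx=8,fy=8,interpolation=cv2.INTER_CUBIC)
cv2.imwrite("pics/c3.png",np.vstack([np.hstack([f(t,172,192),f(t,172,228)]),np.hstack([f(s,184,220),f(s,202,248)])]))
E
```

```text
(no output)
```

View pics/c3.png

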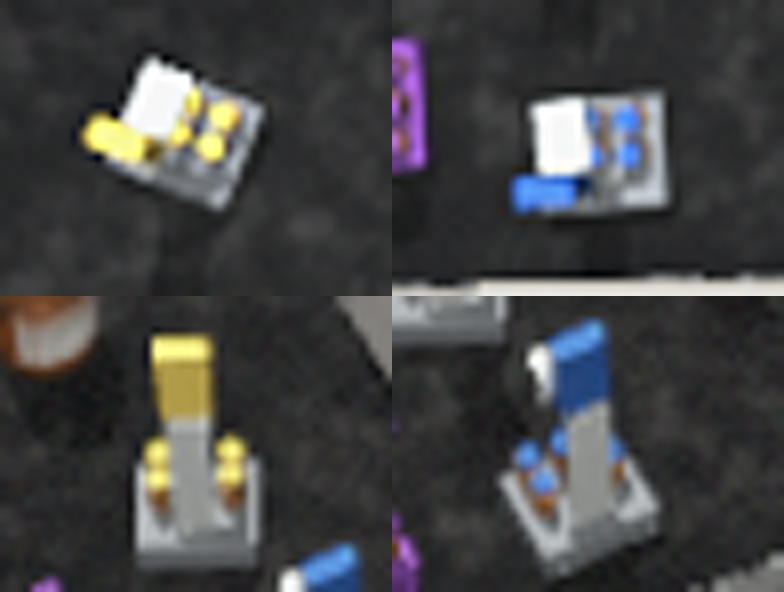

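```bash
cat > h.py <<'E'
from cell import monitor, viewer, robot
import cv2,numpy as np
from scipy.optimize import least_squares
P={n:viewer.camera_params(n) for n in("scene","top")}
def proj(n,X):
    p=P[n]; c=np.asarray(X)@p["R"].T+p["t"]; q=c@p["camera_matrix"].T; return q[:,:2]/q[:,2:]
def to_w(pose,X,):
    x,y,a=pose; c,s=np.cos(a),np.sin(a); X=np.asarray(X,float)
    return np.c_[x+c*X[:,0]-s*X[:,1], y+s*X[:,0]+c*X[:,1], X[:,2]]
def fit(obs,x0):
    # obs: list of (cam,[px],[X mm]); planar pose
    def r(v): return np.concatenate([(proj(n,to_w(v,np.array(X)/1000.))-np.array(px)).ravel() for n,px,X in obs])
    s=least_squares(r,x0,loss="soft_l1",f_scale=1.); return s.x, r(s.x).reshape(-1,2)
def ray(n,px):
    p=P[n]; d=p["R"].T@np.linalg.solve(p["camera_matrix"],[px[0],px[1],1]); return -p["R"].T@p["t"],d
def tri(pa,pb):
    A=np.zeros((3,3));b=np.zeros(3)
    for n,px in(("scene",pa),("top",pb)):
        o,d=ray(n,px); d/=np.linalg.norm(d); M=np.eye(3)-np.outer(d,d); A+=M;b+=M@o
    return np.linalg.solve(A,b)
def onplane(n,px,z):
    o,d=ray(n,px); return o+d*(z-o[2])/d[2]
def snap(n,f=None):
    im=cv2.cvtColor(viewer.read_camera(n),cv2.COLOR_RGB2BGR)
    if f: cv2.imwrite("pics/"+f,im)
    return im
HUE={"red":(175,8),"yellow":(20,35),"blue":(100,120)}
def mask(im,col):
    h=cv2.cvtColor(im,cv2.COLOR_BGR2HSV).astype(int); a,b=HUE[col]
    k=(h[...,0]>=a)&(h[...,0]<=b) if a<b else (h[...,0]>=a)|(h[...,0]<=b)
    return (k&(h[...,1]>110)&(h[...,2]>70)).astype(np.uint8)
def blobs(im,col,roi):
    u0,v0,u1,v1=roi; n,l,st,c=cv2.connectedComponentsWithStats(mask(im,col)[v0:v1,u0:u1])
    return [(int(st[i,4]),(c[i]+[u0,v0]).round(1).tolist()) for i in range(1,n) if st[i,4]>4]
E
python3 - <<'E'
from h import *
np.set_printoptions(precision=3,suppress=True)
T=lambda q,o,s:[[o[0]+u/s,o[1]+v/s] for u,v in q]
bt=T([(245,127),(755,90),(273,194),(732,160),(505,178)],(165,155),4)
bs=T([(430,170),(215,210),(577,75),(255,255),(258,308),(585,125),(580,185)],(180,145),4)
b,r=fit([("top",bt,[(0,209,167),(0,-209,167),(-50,185,151),(-50,-185,151),(-50,0,185)]),
 ("scene",bs,[(-50,0,180),(0,209,167),(0,-209,167),(-54,185,151),(-54,185,65),(-54,-185,151),(-54,-185,65)])],[.55,0,0])
print("bay",b,r.tolist())
y,r=fit([("top",T([(265,105),(220,210),(152,55),(197,72)],(172,192),8),[(25,-29,20),(-25,-29,20),(26,10,100),(26,-10,100)]),
("scene",T([(153,66),(213,66),(137,271),(254,271)],(184,220),8),[(-14,12,145),(-14,-12,145),(-25,29,0),(-25,-29,0)])],[.5,.25,-.4])
print("yel",y,r.round(1).tolist())
u,r=fit([("top",T([(275,95),(276,205),(138,103),(193,97)],(172,228),8),[(25,-29,20),(-25,-29,20),(26,10,100),(26,-10,100)]),
("scene",T([(163,62),(216,44),(158,279),(268,235),(110,184)],(202,248),8),[(-14,12,145),(-14,-12,145),(-25,29,0),(-25,-29,0),(25,29,20)])],[.4,.25,0])
print("blu",u,r.round(1).tolist())
s=cv2.imread("pics/scene0.png");t=cv2.imread("pics/top0.png")
for c in HUE:
    print(c,blobs(s,c,(255,160,308,180)),blobs(t,c,(265,163,335,182)))
c,si=np.cos(b[2]),np.sin(b[2])
print("decoy purple",onplane("top",(168,241),.03),"bottle",onplane("top",(187,172),.05),"edge",onplane("top",(200,262),0))
E
```

```text
bay [ 0.613 -0.002  0.043] [[-1.8033016123628443, 0.5417963843037512], [1.5163040733892217, 0.5646228222429954], [0.030133817536636798, -0.8957916375464094], [-0.03221119215277213, -0.34076025653601505], [-0.08065287778049424, -1.6765719919211506], [-0.34944535222314244, -1.2421541930844455], [-2.0403847541028597, 1.398936823284373], [1.2662849585249774, -0.7219578870474663], [0.4063978914534232, 0.4121209530761689], [-0.22495902231460718, 2.0097612749767677], [1.366328957377732, 0.05374946401943248], [0.09549706782968315, 0.034158307867755866]]
yel [ 0.547  0.331 -0.439] [[0.1, 0.2], [-0.0, -0.3], [0.0, 0.2], [-0.3, 0.4], [0.1, -0.7], [-0.7, -0.7], [-0.1, 0.2], [0.7, 0.2]]
blu [0.408 0.322 0.034] [[-0.7, -0.5], [-0.2, -0.1], [0.9, -0.2], [-0.1, 0.2], [0.5, 0.3], [0.2, -0.0], [-0.3, 0.9], [0.4, 0.1], [-0.4, -0.7]]
red [(17, [262.6, 173.4])] [(16, [270.6, 172.6])]
yellow [(23, [281.7, 165.3])] [(17, [297.8, 170.6])]
blue [(6, [302.0, 160.5])] [(17, [327.5, 167.9])]
decoy purple [0.432 0.427 0.03 ] bottle [0.676 0.353 0.05 ] edge [0.353 0.318 0.   ]
```

```bash
cat >> h.py <<'E'
BAY=np.array([.613,-.002,.043])
def inbay(X):
    c,s=np.cos(BAY[2]),np.sin(BAY[2]); d=np.asarray(X)[:2]-BAY[:2]
    return np.array([c*d[0]+s*d[1],-s*d[0]+c*d[1],X[2]]).round(4)
def w(x,y,z): return to_w(BAY,[[x,y,z]])[0]
def goto(x,y,z,yaw):
    "tool-axis shift to world TCP target (tool down) from measured pose"
    from scipy.spatial.transform import Rotation as R
    o=monitor.observe(); r=R.from_euler("xyz",o["tool_rot"]); t=R.from_euler("xyz",[np.pi,0,yaw])
    return (r.inv().apply(np.array([x,y,z])-o["tool_pos"])).round(4), (r.inv()*t).as_rotvec(degrees=True).round(2)
E
python3 - <<'E'
from h import *
S={"red":(262.6,173.4),"yellow":(281.7,165.3),"blue":(302,160.5)};T={"red":(270.6,172.6),"yellow":(297.8,170.6),"blue":(327.5,167.9)}
for c in S: print(c,inbay(tri(S[c],T[c])),inbay(onplane("top",T[c],.203)),inbay(onplane("scene",S[c],.199)))
h=tri((180+430/4,145+170/4),(165+505/4,155+178/4)); print("handle",inbay(h))
for n,p in(("above handle",w(-.05,0,.26)),("grasp",w(-.05,0,.161)),("level",w(-.165,0,.046))): print(n,p)
print(goto(*w(-.05,0,.26),.043))
E
```

```text
red [0.0321 0.0595 0.2036] [0.0315 0.0585 0.203 ] [0.0368 0.0581 0.199 ]
yellow [ 0.0314 -0.0241  0.2097] [ 0.0316 -0.026   0.203 ] [ 0.0416 -0.0291  0.199 ]
blue [ 0.0358 -0.1199  0.1899] [ 0.0334 -0.118   0.203 ] [ 0.0282 -0.1134  0.199 ]
handle [-0.0544 -0.0003  0.1773]
above handle [ 0.56304622 -0.00414934  0.26      ]
grasp [ 0.56304622 -0.00414934  0.161     ]
level [ 0.44815252 -0.00909281  0.046     ]
(array([ 0.5095, -0.2853, -0.0334]), array([-0.08,  0.  , 22.28]))
```

Emit:
move_arm([
  {"x": 0.055, "y": -0.03, "z": -0.0334, "wz": 5},
  {"x": 0.11, "y": -0.06, "z": -0.0334, "wz": 10},
  {"x": 0.165, "y": -0.09, "z": -0.0334, "wz": 15},
  {"x": 0.22, "y": -0.12, "z": -0.0334, "wz": 22.3},
  {"x": 0.275, "y": -0.15, "z": -0.0334, "wz": 22.3},
  {"x": 0.33, "y": -0.18, "z": -0.0334, "wz": 22.3},
  {"x": 0.385, "y": -0.21, "z": -0.0334, "wz": 22.3},
  {"x": 0.44, "y": -0.24, "z": -0.0334, "wz": 22.3, "hand": 0.7},
], grip_force=20)

```text
schema error: expected keys x, y, z, wx, wy, wz, hand
```

```bash
python3 - <<'E'
from h import *
print(monitor.observe()["tool_pos"],goto(*w(-.05,0,.23),.043))
E
```

```text
[ 0.21964256 -0.4764513   0.22609859] (array([ 0.5095, -0.2852, -0.0034]), array([-0.08,  0.  , 22.28]))
```

Emit:
move_arm([
  {"x": 0.05, "y": -0.03, "z": -0.033, "wx": 0, "wy": 0, "wz": 7, "hand": 1},
  {"x": 0.1, "y": -0.06, "z": -0.033, "wx": 0, "wy": 0, "wz": 14, "hand": 1},
  {"x": 0.15, "y": -0.09, "z": -0.033, "wx": 0, "wy": 0, "wz": 22.3, "hand": 1},
  {"x": 0.2, "y": -0.12, "z": -0.033, "wx": 0, "wy": 0, "wz": 22.3, "hand": 1},
  {"x": 0.25, "y": -0.15, "z": -0.033, "wx": 0, "wy": 0, "wz": 22.3, "hand": 0.8},
  {"x": 0.3, "y": -0.18, "z": -0.033, "wx": 0, "wy": 0, "wz": 22.3, "hand": 0.8},
  {"x": 0.35, "y": -0.21, "z": -0.033, "wx": 0, "wy": 0, "wz": 22.3, "hand": 0.7},
  {"x": 0.4, "y": -0.24, "z": -0.033, "wx": 0, "wy": 0, "wz": 22.3, "hand": 0.7},
], grip_force=20)

```text
time: 1.1
tool_pos: [0.4833, -0.0897, 0.2595]
tool_rot: [3.141, 0.0, 0.043]
contact_force: [1.1, -0.1, -0.1]
opening: 0.065
```

```bash
python3 - <<'E'
from h import *
print(monitor.observe()["tool_pos"],goto(*w(-.05,0,.161),.043))
E
```

```text
[ 0.48328341 -0.08965891  0.2595225 ] (array([ 0.0834, -0.082 ,  0.0985]), array([ 0.01,  0.02, -0.02]))
```

Emit:
move_arm([
  {"x": 0.042, "y": -0.041, "z": 0, "wx": 0, "wy": 0, "wz": 0, "hand": 0.65},
  {"x": 0.082, "y": -0.082, "z": 0, "wx": 0, "wy": 0, "wz": 0, "hand": 0.65},
  {"x": 0.082, "y": -0.082, "z": 0.03, "wx": 0, "wy": 0, "wz": 0, "hand": 0.65},
  {"x": 0.082, "y": -0.082, "z": 0.065, "wx": 0, "wy": 0, "wz": 0, "hand": 0.65},
  {"x": 0.082, "y": -0.082, "z": 0.0985, "wx": 0, "wy": 0, "wz": 0, "hand": 0.65},
  {"x": 0.082, "y": -0.082, "z": 0.0985, "wx": 0, "wy": 0, "wz": 0, "hand": 0.3},
  {"x": 0.082, "y": -0.082, "z": 0.0985, "wx": 0, "wy": 0, "wz": 0, "hand": 0.3},
  {"x": 0.082, "y": -0.082, "z": 0.0985, "wx": 0, "wy": 0, "wz": 0, "hand": 0.3},
], grip_force=15)

```text
time: 2.1
tool_pos: [0.5615, -0.0025, 0.1624]
tool_rot: [-3.135, -0.002, 0.042]
contact_force: [0.9, 8.7, -4.6]
opening: 0.0358
```

```bash
python3 - <<'E'
from h import *
print(inbay(monitor.observe()["tool_pos"]))
for a in np.arange(.2,1.6,.2): print(a, (-.115*np.sin(a)).round(4),(.115*(1-np.cos(a))).round(4))
E
```

```text
[-0.0515  0.0017  0.1624]
0.2 -0.0228 0.0023
0.4 -0.0448 0.0091
0.6000000000000001 -0.0649 0.0201
0.8 -0.0825 0.0349
1.0 -0.0968 0.0529
1.2 -0.1072 0.0733
1.4000000000000001 -0.1133 0.0955
```

Emit:
move_arm([
  {"x": -0.0228, "y": -0.002, "z": 0.0023, "wx": 0, "wy": 0, "wz": 0, "hand": 0.3},
  {"x": -0.0448, "y": -0.002, "z": 0.0091, "wx": 0, "wy": 0, "wz": 0, "hand": 0.3},
  {"x": -0.0649, "y": -0.002, "z": 0.0201, "wx": 0, "wy": 0, "wz": 0, "hand": 0.3},
  {"x": -0.0825, "y": -0.002, "z": 0.0349, "wx": 0, "wy": 0, "wz": 0, "hand": 0.3},
  {"x": -0.0968, "y": -0.002, "z": 0.0529, "wx": 0, "wy": 0, "wz": 0, "hand": 0.3},
  {"x": -0.1072, "y": -0.002, "z": 0.0733, "wx": 0, "wy": 0, "wz": 0, "hand": 0.3},
  {"x": -0.1133, "y": -0.002, "z": 0.0955, "wx": 0, "wy": 0, "wz": 0, "hand": 0.3},
  {"x": -0.115, "y": -0.002, "z": 0.115, "wx": 0, "wy": 0, "wz": 0, "hand": 0.3},
], grip_force=15)

```text
time: 3.1
tool_pos: [0.4471, -0.0079, 0.0473]
tool_rot: [-3.14, -0.003, 0.042]
contact_force: [0.7, 9.6, 2.5]
opening: 0.0358
```

Emit:
move_arm([
  {"x": 0, "y": 0, "z": 0.001, "wx": 0, "wy": 0, "wz": 0, "hand": 0.7},
  {"x": 0, "y": 0, "z": 0.001, "wx": 0, "wy": 0, "wz": 0, "hand": 0.7},
  {"x": 0, "y": 0, "z": 0.001, "wx": 0, "wy": 0, "wz": 0, "hand": 0.7},
  {"x": 0, "y": 0, "z": -0.05, "wx": 0, "wy": 0, "wz": 0, "hand": 0.7},
  {"x": 0, "y": 0, "z": -0.1, "wx": 0, "wy": 0, "wz": 0, "hand": 0.7},
  {"x": 0, "y": 0, "z": -0.15, "wx": 0, "wy": 0, "wz": 0, "hand": 0.6},
  {"x": 0, "y": 0, "z": -0.2, "wx": 0, "wy": 0, "wz": 0, "hand": 0.6},
  {"x": 0, "y": 0, "z": -0.2, "wx": 0, "wy": 0, "wz": 0, "hand": 0.6},
])

```text
time: 4.1
tool_pos: [0.4481, -0.0094, 0.2505]
tool_rot: [3.139, -0.009, 0.042]
contact_force: [-0.2, -0.6, -0.5]
opening: 0.0549
```

```bash
python3 - <<'E'
from h import *
s=snap("scene","s1.png");t=snap("top","t1.png")
print(monitor.observe()["tool_pos"])
for c in("yellow","blue"): print(c,blobs(s,c,(175,215,265,290)),blobs(t,c,(160,190,235,256)))
s=cv2.imread("pics/scene0.png");t=cv2.imread("pics/top0.png")
for c in("yellow","blue"): print(c,blobs(s,c,(175,215,265,290)),blobs(t,c,(160,190,235,256)))
# blue tab: tcp at tab, grasp 125 -> tcp .106
p=to_w([.408,.322,.034],[[-.008,0,.106]])[0]; print(p,goto(*p,.034))
E
```

```text
[ 0.4459037  -0.00900266  0.24651015]
yellow [(74, [206.6, 229.6]), (13, [203.1, 240.6]), (18, [212.5, 239.7])] [(15, [183.9, 207.9]), (9, [189.7, 210.2]), (5, [194.2, 208.6])]
blue [(104, [254.4, 229.2]), (68, [225.1, 256.3]), (6, [222.3, 265.8]), (7, [218.7, 267.0]), (22, [246.1, 288.0])] [(7, [201.0, 242.7]), (7, [201.3, 247.0]), (39, [190.8, 251.6])]
yellow [(74, [206.6, 229.7]), (13, [203.1, 240.6]), (18, [212.5, 239.7])] [(5, [195.6, 204.8]), (15, [183.9, 207.9]), (9, [189.7, 210.2]), (5, [194.2, 208.6])]
blue [(16, [244.8, 218.2]), (68, [225.1, 256.3]), (7, [222.4, 265.7]), (8, [218.6, 267.2]), (22, [246.1, 288.0])] [(7, [201.0, 242.7]), (7, [201.3, 247.0]), (39, [190.8, 251.6])]
[0.40000462 0.32172805 0.106     ] (array([-0.032 , -0.3324,  0.1403]), array([ 0.02, -0.06,  0.48]))
```

View pics/s1.png

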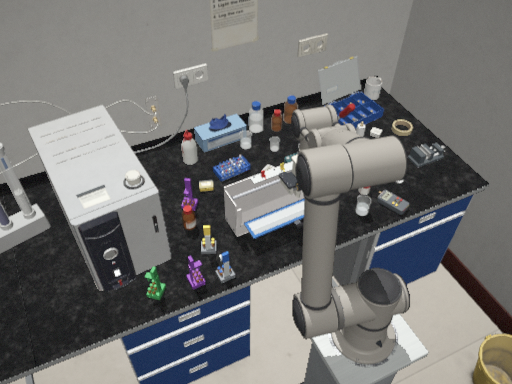

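Emit:
move_arm([
  {"x": -0.006, "y": -0.06, "z": 0.01, "wx": 0, "wy": 0, "wz": 0, "hand": 0.55},
  {"x": -0.012, "y": -0.12, "z": 0.01, "wx": 0, "wy": 0, "wz": 0.5, "hand": 0.55},
  {"x": -0.018, "y": -0.18, "z": 0.01, "wx": 0, "wy": 0, "wz": -0.5, "hand": 0.55},
  {"x": -0.024, "y": -0.24, "z": 0.01, "wx": 0, "wy": 0, "wz": 0.5, "hand": 0.55},
  {"x": -0.03, "y": -0.3, "z": 0.01, "wx": 0, "wy": 0, "wz": 0.5, "hand": 0.55},
  {"x": -0.032, "y": -0.332, "z": 0.03, "wx": 0, "wy": 0, "wz": 0.5, "hand": 0.55},
  {"x": -0.032, "y": -0.332, "z": 0.06, "wx": 0, "wy": 0, "wz": 0.5, "hand": 0.55},
  {"x": -0.032, "y": -0.332, "z": 0.075, "wx": 0, "wy": 0, "wz": 0.5, "hand": 0.55},
])

```text
time: 5.2
tool_pos: [0.3983, 0.3208, 0.1682]
tool_rot: [3.139, 0.005, 0.035]
contact_force: [-0.3, 0.5, -0.1]
opening: 0.0503
```

```bash
python3 - <<'E'
from h import *
p=to_w([.408,.322,.034],[[-.008,0,.106]])[0]; print(p,monitor.observe()["tool_pos"],goto(*p,.034))
E
```

```text
[0.40000462 0.32172805 0.106     ] [0.398304   0.3208124  0.16815986] (array([ 0.002 , -0.001 ,  0.0621]), array([0.16, 0.27, 0.04]))
```

Emit:
move_arm([
  {"x": 0.002, "y": -0.001, "z": 0.03, "wx": 0, "wy": 0, "wz": 0, "hand": 0.55},
  {"x": 0.002, "y": -0.001, "z": 0.062, "wx": 0, "wy": 0, "wz": 0, "hand": 0.55},
  {"x": 0.002, "y": -0.001, "z": 0.062, "wx": 0, "wy": 0, "wz": 0, "hand": 0.55},
  {"x": 0.002, "y": -0.001, "z": 0.062, "wx": 0, "wy": 0, "wz": 0, "hand": 0.15},
  {"x": 0.002, "y": -0.001, "z": 0.062, "wx": 0, "wy": 0, "wz": 0, "hand": 0.15},
  {"x": 0.002, "y": -0.001, "z": 0.062, "wx": 0, "wy": 0, "wz": 0, "hand": 0.15},
  {"x": 0.002, "y": -0.001, "z": 0.042, "wx": 0, "wy": 0, "wz": 0, "hand": 0.15},
  {"x": 0.002, "y": -0.001, "z": 0.002, "wx": 0, "wy": 0, "wz": 0, "hand": 0.15},
], grip_force=40)

```text
time: 6.2
tool_pos: [0.4008, 0.3218, 0.1686]
tool_rot: [3.139, 0.004, 0.034]
contact_force: [-0.0, -0.3, -2.2]
opening: 0.0235
```

```bash
python3 - <<'E'
from h import *
print(monitor.observe())
# tool target for hook entry: carrier bottom z .105 -> tcp z .105+.106=.211 ; start x=-.075-.008
p=w(-.083,.15,.211); print(p,goto(*p,.043)); p=w(-.008,.15,.211); print(p,goto(*p,.043))
E
```

```text
{'time': 6.2, 'qpos': array([ 5.27394835e-01,  3.79723054e-01,  1.63914997e+00, -9.95518036e-05,
        1.12700882e+00,  2.06437349e+00]), 'qvel': array([ 5.92266376e-04, -3.98237171e-01, -4.49208214e-01,  2.67437058e-04,
        8.02089406e-01,  1.94933679e-03]), 'joint_efforts': array([ 9.65280505e-02, -4.18548024e+01, -2.09889847e+01, -1.72029081e-02,
       -1.13975197e+00,  2.47914486e-04]), 'tool_pos': array([0.40075027, 0.32178654, 0.16859913]), 'tool_rot': array([3.1394815 , 0.00373474, 0.03385667]), 'contact_force': array([-0.02721131, -0.30830441, -2.1527224 ]), 'torque': array([ 0.06824242, -0.0236963 , -0.05448663]), 'opening': 0.02347505387780602}
[0.52362871 0.14429345 0.211     ] (array([ 0.1166,  0.1816, -0.0425]), array([ 0.12,  0.21, -0.52]))
[0.59855938 0.14751745 0.211     ] (array([ 0.1916,  0.181 , -0.0427]), array([ 0.12,  0.21, -0.52]))
```

Emit:
move_arm([
  {"x": 0, "y": 0, "z": -0.0425, "wx": 0, "wy": 0, "wz": 0, "hand": 0.15},
  {"x": 0, "y": 0.045, "z": -0.0425, "wx": 0.1, "wy": 0.2, "wz": -0.5, "hand": 0.15},
  {"x": 0, "y": 0.09, "z": -0.0425, "wx": 0.1, "wy": 0.2, "wz": -0.5, "hand": 0.15},
  {"x": 0, "y": 0.135, "z": -0.0425, "wx": 0.1, "wy": 0.2, "wz": -0.5, "hand": 0.15},
  {"x": 0.01, "y": 0.1816, "z": -0.0425, "wx": 0.1, "wy": 0.2, "wz": -0.5, "hand": 0.15},
  {"x": 0.05, "y": 0.1816, "z": -0.0425, "wx": 0.1, "wy": 0.2, "wz": -0.5, "hand": 0.15},
  {"x": 0.09, "y": 0.1816, "z": -0.0425, "wx": 0.1, "wy": 0.2, "wz": -0.5, "hand": 0.15},
  {"x": 0.115, "y": 0.1816, "z": -0.0425, "wx": 0.1, "wy": 0.2, "wz": -0.5, "hand": 0.15},
])

```text
time: 7.2
tool_pos: [0.5244, 0.1445, 0.2117]
tool_rot: [-3.14, -0.004, 0.042]
contact_force: [0.0, -0.6, -2.0]
opening: 0.0234
```

```bash
python3 - <<'E'
from h import *
f=lambda im,u,v:cv2.resize(im[v:v+75,u:u+100],None,fx=4,fy=4,interpolation=cv2.INTER_CUBIC)
cv2.imwrite("pics/c4.png",np.hstack([f(snap("scene"),210,165),f(snap("top"),200,160)]))
o=monitor.observe();print(inbay(o["tool_pos"]),o["contact_force"],o["opening"]); print(goto(*w(-.008,.15,.211),.043))
E
```

```text
[-0.0817  0.1502  0.2113] [ 0.25425789  0.06409861 -2.34376918] 0.023671292600017782
(array([0.0737, 0.0001, 0.0006]), array([-0.09, -0.25, -0.07]))
```

View pics/c4.png

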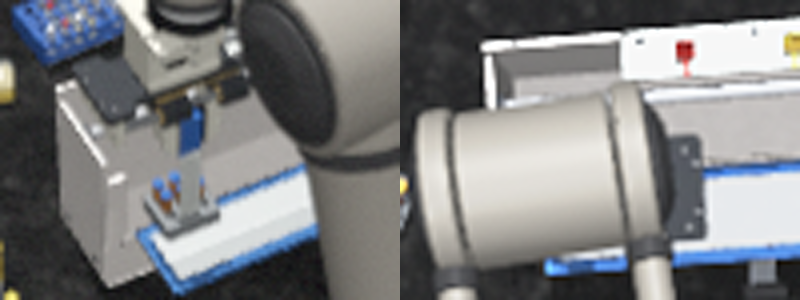

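Emit:
move_arm([
  {"x": 0.025, "y": 0, "z": 0.0005, "wx": 0, "wy": 0, "wz": 0, "hand": 0.15},
  {"x": 0.05, "y": 0, "z": 0.0005, "wx": 0, "wy": 0, "wz": 0, "hand": 0.15},
  {"x": 0.0737, "y": 0, "z": 0.0005, "wx": 0, "wy": 0, "wz": 0, "hand": 0.15},
  {"x": 0.0737, "y": 0, "z": 0.0005, "wx": 0, "wy": 0, "wz": 0, "hand": 0.15},
])

```text
time: 7.8
tool_pos: [0.5967, 0.148, 0.211]
tool_rot: [-3.14, -0.003, 0.042]
contact_force: [-0.0, -0.5, -3.3]
opening: 0.0236
```

Emit:
move_arm([
  {"x": 0, "y": 0, "z": 0.01, "wx": 0, "wy": 0, "wz": 0, "hand": 0.15},
  {"x": 0, "y": 0, "z": 0.02, "wx": 0, "wy": 0, "wz": 0, "hand": 0.15},
  {"x": 0, "y": 0, "z": 0.027, "wx": 0, "wy": 0, "wz": 0, "hand": 0.15},
  {"x": 0, "y": 0, "z": 0.027, "wx": 0, "wy": 0, "wz": 0, "hand": 0.15},
])

```text
time: 8.3
tool_pos: [0.5968, 0.1481, 0.1851]
tool_rot: [-3.14, -0.005, 0.043]
contact_force: [1.7, 0.9, 3.0]
opening: 0.0238
```

Emit:
move_arm([
  {"x": 0, "y": 0, "z": 0.001, "wx": 0, "wy": 0, "wz": 0, "hand": 0.15},
  {"x": 0, "y": 0, "z": 0.001, "wx": 0, "wy": 0, "wz": 0, "hand": 0.15},
])

```text
time: 8.55
tool_pos: [0.5968, 0.1482, 0.1849]
tool_rot: [-3.14, -0.005, 0.043]
contact_force: [0.3, 0.6, 8.7]
opening: 0.0238
```

```bash
python3 - <<'E'
from h import *
o=monitor.observe();print(inbay(o["tool_pos"]),o["contact_force"],o["torque"],o["opening"])
f=lambda im,u,v:cv2.resize(im[v:v+75,u:u+100],None,fx=6,fy=6,interpolation=cv2.INTER_CUBIC)
cv2.imwrite("pics/c5.png",f(snap("scene"),210,165))
E
```

```text
[-0.0097  0.1507  0.1849] [0.26642366 0.58358045 8.72222131] [-0.07671846 -0.04398169  0.01272452] 0.023752356769141586
```

View pics/c5.png

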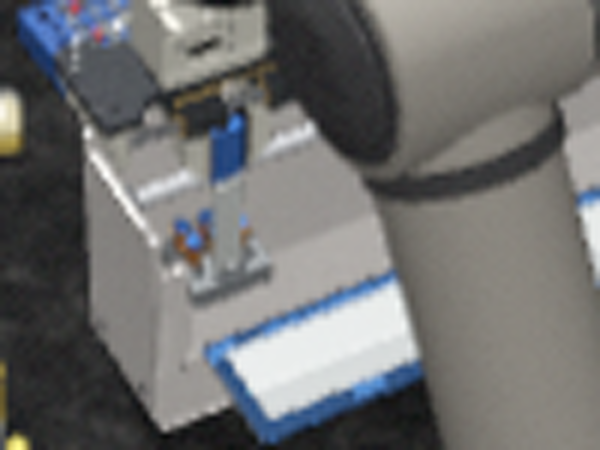

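Emit:
move_arm([
  {"x": 0.001, "y": 0, "z": -0.0025, "wx": 0, "wy": 0, "wz": 0, "hand": 0.15},
  {"x": 0.001, "y": 0.03, "z": -0.0025, "wx": 0, "wy": 0, "wz": 0, "hand": 0.15},
  {"x": 0.001, "y": 0.07, "z": -0.0025, "wx": 0, "wy": 0, "wz": 0, "hand": 0.15},
  {"x": 0.001, "y": 0.11, "z": -0.0025, "wx": 0, "wy": 0, "wz": 0, "hand": 0.15},
])

```text
time: 9.1
tool_pos: [0.6019, 0.0381, 0.1852]
tool_rot: [-3.139, -0.002, 0.044]
contact_force: [2.9, 3.8, -1.4]
opening: 0.024
```

```bash
python3 - <<'E'
from h import *
o=monitor.observe();print(inbay(o["tool_pos"]),o["contact_force"],o["torque"],o["opening"],o["tool_rot"])
E
```

```text
[-0.0094  0.0405  0.1852] [ 2.92088982  3.7570725  -1.41984086] [ 6.73063709e-01 -6.81834832e-01  1.88848905e-04] 0.02398080101424783 [-3.13852552e+00 -2.35008301e-03  4.35035578e-02]
```

Emit:
move_arm([
  {"x": 0.0, "y": 0.03, "z": 0, "wx": 0, "wy": 0, "wz": 0, "hand": 0.15},
  {"x": 0.0, "y": 0.06, "z": 0, "wx": 0, "wy": 0, "wz": 0, "hand": 0.15},
  {"x": 0.0, "y": 0.09, "z": 0, "wx": 0, "wy": 0, "wz": 0, "hand": 0.15},
  {"x": 0.0, "y": 0.12, "z": 0, "wx": 0, "wy": 0, "wz": 0, "hand": 0.15},
  {"x": 0, "y": 0.145, "z": 0, "wx": 0, "wy": 0, "wz": 0, "hand": 0.15},
  {"x": 0, "y": 0.1575, "z": 0, "wx": 0, "wy": 0, "wz": 0, "hand": 0.15},
  {"x": 0, "y": 0.1575, "z": 0, "wx": 0, "wy": 0, "wz": 0, "hand": 0.15},
])

```text
time: 9.98
tool_pos: [0.6091, -0.1202, 0.1852]
tool_rot: [-3.141, -0.003, 0.042]
contact_force: [3.3, -1.9, -1.4]
opening: 0.0237
```

```bash
python3 - <<'E'
from h import *
o=monitor.observe();print(inbay(o["tool_pos"]),o["contact_force"],o["torque"],o["opening"],o["tool_rot"])
E
```

```text
[-0.0089 -0.1179  0.1852] [ 3.2969066  -1.91143073 -1.42533689] [-0.41184721 -0.60041865 -0.00795389] 0.023670073360238422 [-3.14126149 -0.00341644  0.04164456]
```

Emit:
move_arm([
  {"x": 0.003, "y": 0, "z": 0, "wx": 0, "wy": 0, "wz": 0, "hand": 0.15},
  {"x": 0.003, "y": 0, "z": 0.001, "wx": 0, "wy": 0, "wz": 0, "hand": 0.15},
  {"x": 0.003, "y": 0, "z": 0.001, "wx": 0, "wy": 0, "wz": 0, "hand": 0.15},
])

```text
time: 10.35
tool_pos: [0.6115, -0.1186, 0.1851]
tool_rot: [-3.14, -0.002, 0.043]
contact_force: [-2.9, -0.8, 4.0]
opening: 0.0237
```

```bash
python3 - <<'E'
from h import *
o=monitor.observe();print(inbay(o["tool_pos"]),o["contact_force"],o["torque"],o["opening"],o["tool_rot"])
f=lambda im,u,v:cv2.resize(im[v:v+75,u:u+100],None,fx=4,fy=4,interpolation=cv2.INTER_CUBIC)
cv2.imwrite("pics/c6.png",np.hstack([f(snap("scene"),230,145),f(snap("top"),265,150)]))
E
```

```text
[-0.0066 -0.1164  0.1851] [-2.88519025 -0.83475287  4.02298839] [-0.2769584   0.67224938 -0.01483009] 0.023695454071838915 [-3.14041738e+00 -2.23947027e-03  4.34479967e-02]
```

View pics/c6.png

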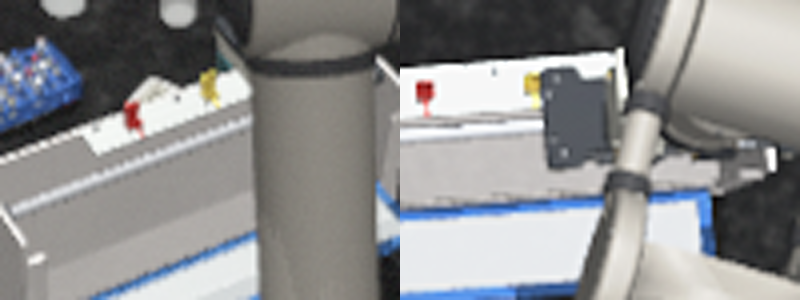

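Emit:
move_arm([
  {"x": -0.001, "y": 0, "z": 0.0, "wx": 0, "wy": 0, "wz": 0, "hand": 0.15},
  {"x": -0.001, "y": 0, "z": 0.0, "wx": 0, "wy": 0, "wz": 0, "hand": 0.5},
  {"x": -0.001, "y": 0, "z": 0, "wx": 0, "wy": 0, "wz": 0, "hand": 0.5},
  {"x": -0.001, "y": 0, "z": 0, "wx": 0, "wy": 0, "wz": 0, "hand": 0.5},
  {"x": -0.001, "y": 0, "z": -0.02, "wx": 0, "wy": 0, "wz": 0, "hand": 0.5},
  {"x": -0.001, "y": 0, "z": -0.05, "wx": 0, "wy": 0, "wz": 0, "hand": 0.5},
  {"x": -0.001, "y": 0, "z": -0.08, "wx": 0, "wy": 0, "wz": 0, "hand": 0.5},
  {"x": -0.05, "y": -0.05, "z": -0.08, "wx": 0, "wy": 0, "wz": 0, "hand": 0.5},
])

```text
time: 11.45
tool_pos: [0.5681, -0.0785, 0.2661]
tool_rot: [3.141, -0.01, 0.04]
contact_force: [0.3, 0.7, -0.6]
opening: 0.0457
```

```bash
python3 - <<'E'
from h import *
print(goto(*to_w([.547,.331,-.439],[[-.008,0,.21]])[0],-.439))
E
```

```text
(array([-0.0125, -0.4137,  0.0558]), array([-0.1 , -0.57, 27.42]))
```

Emit:
move_arm([
  {"x": -0.01, "y": -0.05, "z": 0.005, "wx": 0, "wy": 0, "wz": 0, "hand": 0.55},
  {"x": -0.0125, "y": -0.1, "z": 0.005, "wx": 0, "wy": 0, "wz": 0, "hand": 0.55},
  {"x": -0.0125, "y": -0.15, "z": 0.005, "wx": 0, "wy": 0, "wz": 5, "hand": 0.55},
  {"x": -0.0125, "y": -0.2, "z": 0.005, "wx": 0, "wy": 0, "wz": 10, "hand": 0.55},
  {"x": -0.0125, "y": -0.25, "z": 0.005, "wx": 0, "wy": 0, "wz": 15, "hand": 0.55},
  {"x": -0.0125, "y": -0.3, "z": 0.005, "wx": 0, "wy": 0, "wz": 20, "hand": 0.55},
  {"x": -0.0125, "y": -0.35, "z": 0.005, "wx": 0, "wy": 0, "wz": 27.4, "hand": 0.55},
])

```text
time: 12.32
tool_pos: [0.5376, 0.2743, 0.2599]
tool_rot: [-3.139, -0.002, -0.439]
contact_force: [0.7, 0.2, -0.4]
opening: 0.0505
```

```bash
python3 - <<'E'
from h import *
s=snap("scene");t=snap("top")
for c in("yellow",): print(c,blobs(s,c,(175,215,265,290)),blobs(t,c,(160,190,235,256)))
f=lambda im,u,v,w,h,k:cv2.resize(im[v:v+h,u:u+w],None,fx=k,fy=k,interpolation=cv2.INTER_CUBIC)
cv2.imwrite("pics/c7.png",np.hstack([f(s,175,145,175,145,2.3),f(t,270,130,100,84,4)[:333]]))
print(goto(*to_w([.547,.331,-.439],[[-.008,0,.106]])[0],-.439))
E
```

```text
yellow [(73, [206.6, 229.7]), (13, [203.1, 240.6]), (18, [212.5, 239.7])] []Traceback (most recent call last):
  File "<stdin>", line 5, in <module>
    return _nx.concatenate(arrs, 1, dtype=dtype, casting=casting)
           ~~~~~~~~~~~~~~~^^^^^^^^^^^^^^^^^^^^^^^^^^^^^^^^^^^^^^^
ValueError: all the input array dimensions except for the concatenation axis must match exactly, but along dimension 0, the array at index 0 has size 334 and the array at index 1 has size 333
```

```bash
python3 - <<'E'
from h import *
s=snap("scene");t=snap("top")
f=lambda im,u,v,w,h,k:cv2.resize(im[v:v+h,u:u+w],None,fx=k,fy=k,interpolation=cv2.INTER_CUBIC)
cv2.imwrite("pics/c7.png",np.vstack([f(s,250,145,100,75,4),f(t,280,145,100,75,4)]))
print(goto(*to_w([.547,.331,-.439],[[-.008,0,.106]])[0],-.439))
E
```

```text
(array([-0.0238, -0.056 ,  0.1535]), array([-0.13, -0.12,  0.36]))
```

View pics/c7.png

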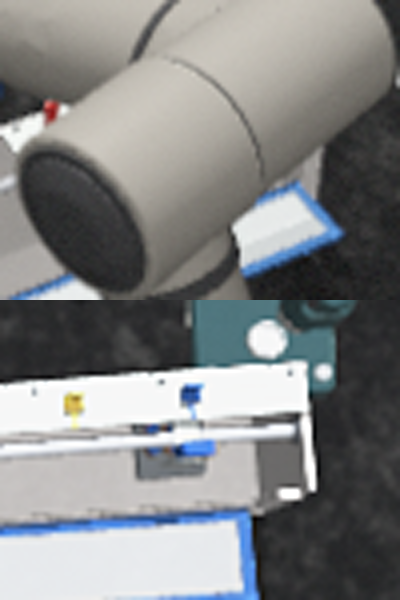

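Emit:
move_arm([
  {"x": -0.012, "y": -0.028, "z": 0, "wx": 0, "wy": 0, "wz": 0.3, "hand": 0.55},
  {"x": -0.0238, "y": -0.056, "z": 0.03, "wx": 0, "wy": 0, "wz": 0.3, "hand": 0.55},
  {"x": -0.0238, "y": -0.056, "z": 0.08, "wx": 0, "wy": 0, "wz": 0.3, "hand": 0.55},
  {"x": -0.0238, "y": -0.056, "z": 0.12, "wx": 0, "wy": 0, "wz": 0.3, "hand": 0.55},
  {"x": -0.0238, "y": -0.056, "z": 0.1535, "wx": 0, "wy": 0, "wz": 0.3, "hand": 0.55},
  {"x": -0.0238, "y": -0.056, "z": 0.1535, "wx": 0, "wy": 0, "wz": 0.3, "hand": 0.55},
])

```text
time: 13.28
tool_pos: [0.5393, 0.3316, 0.104]
tool_rot: [3.14, 0.001, -0.442]
contact_force: [-0.4, -0.4, 0.2]
opening: 0.0505
```

```bash
python3 - <<'E'
from h import *
print(goto(*to_w([.547,.331,-.439],[[-.008,0,.106]])[0],-.439))
s=snap("scene");t=snap("top"); print(blobs(s,"yellow",(175,215,265,290)))
print("blue",blobs(t,"blue",(310,160,345,188)),blobs(s,"blue",(280,150,335,190)))
cv2.imwrite("pics/c8.png",cv2.resize(s[145:245,175:320],None,fx=4,fy=4))
E
```

```text
(array([-0.0008, -0.0027, -0.002 ]), array([ 0.1 ,  0.08, -0.16]))
[(68, [206.5, 230.0]), (13, [203.1, 240.6]), (17, [212.5, 239.8])]
blue [(17, [327.5, 167.9]), (33, [328.4, 181.7])] []
```

View pics/c8.png

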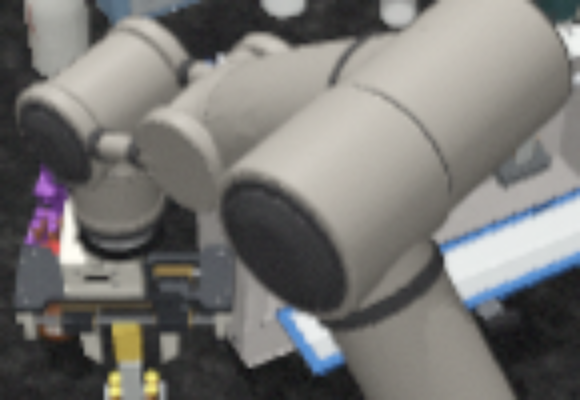

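Emit:
move_arm([
  {"x": 0, "y": -0.0015, "z": -0.002, "wx": 0, "wy": 0, "wz": 0, "hand": 0.15},
  {"x": 0, "y": -0.0015, "z": -0.002, "wx": 0, "wy": 0, "wz": 0, "hand": 0.15},
  {"x": 0, "y": -0.0015, "z": -0.002, "wx": 0, "wy": 0, "wz": 0, "hand": 0.15},
  {"x": 0, "y": -0.0015, "z": -0.002, "wx": 0, "wy": 0, "wz": 0, "hand": 0.15},
  {"x": 0, "y": -0.0015, "z": -0.03, "wx": 0, "wy": 0, "wz": 0, "hand": 0.15},
  {"x": 0, "y": -0.0015, "z": -0.06, "wx": 0, "wy": 0, "wz": 0, "hand": 0.15},
  {"x": 0, "y": -0.0015, "z": -0.11, "wx": 0, "wy": 0, "wz": 0, "hand": 0.15},
  {"x": 0, "y": -0.0015, "z": -0.11, "wx": 0, "wy": 0, "wz": 0, "hand": 0.15},
])

```text
time: 14.38
tool_pos: [0.5424, 0.3359, 0.2208]
tool_rot: [-3.132, -0.008, -0.441]
contact_force: [-0.0, -0.2, -3.2]
opening: 0.0239
```

```bash
python3 - <<'E'
from h import *
print(monitor.observe()["tool_pos"],goto(*w(-.2,.24,.211),.043),goto(*w(-.2,.15,.211),.043),goto(*w(-.083,.15,.211),.043))
E
```

```text
[0.54239437 0.33588502 0.22075651] (array([-0.0808,  0.1561,  0.0077]), array([ -0.42,  -0.55, -27.71])) (array([-0.0389,  0.2358,  0.0072]), array([ -0.42,  -0.55, -27.71])) (array([0.0647, 0.1814, 0.0085]), array([ -0.42,  -0.55, -27.71]))
```

Emit:
move_arm([
  {"x": -0.02, "y": 0.04, "z": 0.008, "wx": 0, "wy": 0, "wz": -5, "hand": 0.15},
  {"x": -0.04, "y": 0.08, "z": 0.008, "wx": 0, "wy": 0, "wz": -10, "hand": 0.15},
  {"x": -0.06, "y": 0.12, "z": 0.008, "wx": 0, "wy": 0, "wz": -15, "hand": 0.15},
  {"x": -0.08, "y": 0.156, "z": 0.008, "wx": 0, "wy": 0, "wz": -22, "hand": 0.15},
  {"x": -0.06, "y": 0.195, "z": 0.008, "wx": 0, "wy": 0, "wz": -27.7, "hand": 0.15},
  {"x": -0.039, "y": 0.2358, "z": 0.008, "wx": -0.4, "wy": -0.5, "wz": -27.7, "hand": 0.15},
  {"x": -0.039, "y": 0.2358, "z": 0.008, "wx": -0.4, "wy": -0.5, "wz": -27.7, "hand": 0.15},
])

```text
time: 15.25
tool_pos: [0.4041, 0.1361, 0.2067]
tool_rot: [3.138, 0.009, 0.039]
contact_force: [-0.5, 0.3, -2.8]
opening: 0.0239
```

```bash
python3 - <<'E'
from h import *
o=monitor.observe();print(inbay(o["tool_pos"]),o["contact_force"],goto(*w(-.008,.15,.211),.043))
s=snap("scene");cv2.imwrite("pics/c9.png",cv2.resize(s[165:240,210:310],None,fx=5,fy=5,interpolation=cv2.INTER_CUBIC))
t=snap("top");print("blue",blobs(t,"blue",(310,160,345,188)),blobs(s,"blue",(280,150,335,190)))
E
```

```text
[-0.2028  0.1469  0.2067] [-0.49313282  0.28642061 -2.81853315] (array([ 0.1947, -0.0038, -0.0061]), array([ 0.22,  0.52, -0.23]))
blue [(17, [327.5, 167.9]), (33, [328.4, 181.7])] []
```

View pics/c9.png

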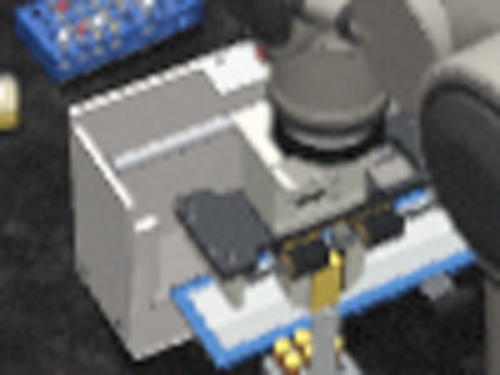

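Carrier upright in the grip, in front of the gap. Moving in.

Emit:
move_arm([
  {"x": 0.03, "y": -0.003, "z": -0.006, "wx": 0.2, "wy": 0.5, "wz": -0.2, "hand": 0.15},
  {"x": 0.07, "y": -0.003, "z": -0.006, "wx": 0.2, "wy": 0.5, "wz": -0.2, "hand": 0.15},
  {"x": 0.105, "y": -0.003, "z": -0.006, "wx": 0.2, "wy": 0.5, "wz": -0.2, "hand": 0.15},
  {"x": 0.13, "y": -0.003, "z": -0.006, "wx": 0.2, "wy": 0.5, "wz": -0.2, "hand": 0.15},
  {"x": 0.155, "y": -0.003, "z": -0.006, "wx": 0.2, "wy": 0.5, "wz": -0.2, "hand": 0.15},
  {"x": 0.18, "y": -0.003, "z": -0.006, "wx": 0.2, "wy": 0.5, "wz": -0.2, "hand": 0.15},
  {"x": 0.1945, "y": -0.003, "z": -0.006, "wx": 0.2, "wy": 0.5, "wz": -0.2, "hand": 0.15},
  {"x": 0.1945, "y": -0.003, "z": -0.006, "wx": 0.2, "wy": 0.5, "wz": -0.2, "hand": 0.15},
])

```text
time: 16.35
tool_pos: [0.5991, 0.1509, 0.2109]
tool_rot: [-3.141, -0.0, 0.047]
contact_force: [-0.5, -1.0, -2.3]
opening: 0.0235
```

Emit:
move_arm([
  {"x": 0, "y": 0, "z": 0.009, "wx": 0, "wy": 0, "wz": 0, "hand": 0.15},
  {"x": 0, "y": 0, "z": 0.017, "wx": 0, "wy": 0, "wz": 0, "hand": 0.15},
  {"x": 0, "y": 0, "z": 0.025, "wx": 0, "wy": 0, "wz": 0, "hand": 0.15},
  {"x": 0, "y": 0, "z": 0.026, "wx": 0, "wy": 0, "wz": 0, "hand": 0.15},
  {"x": 0, "y": 0, "z": 0.026, "wx": 0, "wy": 0, "wz": 0, "hand": 0.15},
])

```text
time: 16.98
tool_pos: [0.5989, 0.1496, 0.1865]
tool_rot: [-3.141, -0.002, 0.046]
contact_force: [-0.3, -0.2, -2.5]
opening: 0.0233
```

```bash
python3 - <<'E'
from h import *
o=monitor.observe();print(inbay(o["tool_pos"]),o["contact_force"],o["torque"])
E
```

```text
[-0.0075  0.152   0.1865] [-0.34131611 -0.22499939 -2.50552096] [ 0.08013162  0.02145577 -0.01939403]
```

Emit:
move_arm([
  {"x": 0, "y": 0, "z": 0.002, "wx": 0, "wy": 0, "wz": 0, "hand": 0.15},
  {"x": 0, "y": 0, "z": 0.002, "wx": 0, "wy": 0, "wz": 0, "hand": 0.15},
  {"x": 0, "y": 0, "z": 0.002, "wx": 0, "wy": 0, "wz": 0, "hand": 0.15},
])

```text
time: 17.35
tool_pos: [0.5991, 0.1496, 0.1846]
tool_rot: [-3.141, -0.002, 0.046]
contact_force: [0.0, -0.4, -2.2]
opening: 0.0238
```

Emit:
move_arm([
  {"x": 0, "y": 0, "z": 0.001, "wx": 0, "wy": 0, "wz": 0, "hand": 0.15},
  {"x": 0, "y": 0, "z": 0.001, "wx": 0, "wy": 0, "wz": 0, "hand": 0.15},
])

```text
time: 17.6
tool_pos: [0.5992, 0.1496, 0.1844]
tool_rot: [-3.141, -0.003, 0.046]
contact_force: [-3.2, -1.1, 5.1]
opening: 0.0239
```

Emit:
move_arm([
  {"x": -0.001, "y": 0, "z": -0.0015, "wx": 0, "wy": 0, "wz": 0, "hand": 0.15},
  {"x": -0.001, "y": 0.025, "z": -0.0015, "wx": 0, "wy": 0, "wz": 0, "hand": 0.15},
  {"x": -0.001, "y": 0.055, "z": -0.0015, "wx": 0, "wy": 0, "wz": 0, "hand": 0.15},
  {"x": -0.001, "y": 0.085, "z": -0.0015, "wx": 0, "wy": 0, "wz": 0, "hand": 0.15},
  {"x": -0.001, "y": 0.115, "z": -0.0015, "wx": 0, "wy": 0, "wz": 0, "hand": 0.15},
  {"x": -0.001, "y": 0.145, "z": -0.0015, "wx": 0, "wy": 0, "wz": 0, "hand": 0.15},
  {"x": -0.001, "y": 0.17, "z": -0.0015, "wx": 0, "wy": 0, "wz": 0, "hand": 0.15},
  {"x": -0.001, "y": 0.177, "z": -0.0015, "wx": 0, "wy": 0, "wz": 0, "hand": 0.15},
])

```text
time: 18.6
tool_pos: [0.6065, -0.0283, 0.1845]
tool_rot: [-3.141, -0.002, 0.044]
contact_force: [1.6, 2.3, -2.2]
opening: 0.0236
```

```bash
python3 - <<'E'
from h import *
o=monitor.observe();print(inbay(o["tool_pos"]),o["contact_force"],o["torque"],o["opening"],o["tool_rot"])
E
```

```text
[-0.0076 -0.026   0.1845] [ 1.56959364  2.33853779 -2.18207683] [ 0.28759169 -0.27030697 -0.0172019 ] 0.023619957111489464 [-3.14066642e+00 -2.45426842e-03  4.42713848e-02]
```

Lower 1 mm, release, rise and withdraw to the robot side for a clear look.

Emit:
move_arm([
  {"x": 0, "y": 0, "z": 0.0005, "wx": 0, "wy": 0, "wz": 0, "hand": 0.15},
  {"x": 0, "y": 0, "z": 0.0005, "wx": 0, "wy": 0, "wz": 0, "hand": 0.5},
  {"x": 0, "y": 0, "z": 0, "wx": 0, "wy": 0, "wz": 0, "hand": 0.5},
  {"x": 0, "y": 0, "z": -0.001, "wx": 0, "wy": 0, "wz": 0, "hand": 0.5},
  {"x": 0, "y": 0, "z": -0.03, "wx": 0, "wy": 0, "wz": 0, "hand": 0.5},
  {"x": 0, "y": 0, "z": -0.06, "wx": 0, "wy": 0, "wz": 0, "hand": 0.5},
  {"x": -0.03, "y": 0, "z": -0.085, "wx": 0, "wy": 0, "wz": 0, "hand": 0.5},
  {"x": -0.08, "y": 0, "z": -0.085, "wx": 0, "wy": 0, "wz": 0, "hand": 0.5},
])

```text
time: 19.6
tool_pos: [0.5269, -0.031, 0.2715]
tool_rot: [3.141, -0.007, 0.047]
contact_force: [-0.5, 0.1, 0.3]
opening: 0.046
```

Emit:
move_arm([
  {"x": -0.03, "y": 0.05, "z": 0, "wx": 0, "wy": 0, "wz": 0, "hand": 0.5},
  {"x": -0.06, "y": 0.1, "z": 0, "wx": 0, "wy": 0, "wz": 0, "hand": 0.5},
  {"x": -0.08, "y": 0.16, "z": 0, "wx": 0, "wy": 0, "wz": 0, "hand": 0.6},
  {"x": -0.09, "y": 0.22, "z": 0, "wx": 0, "wy": 0, "wz": 0, "hand": 0.6},
  {"x": -0.1, "y": 0.28, "z": 0, "wx": 0, "wy": 0, "wz": 0, "hand": 0.7},
  {"x": -0.1, "y": 0.33, "z": 0, "wx": 0, "wy": 0, "wz": 0, "hand": 0.7},
  {"x": -0.1, "y": 0.33, "z": 0, "wx": 0, "wy": 0, "wz": 0, "hand": 0.7},
])

```text
time: 20.48
tool_pos: [0.4408, -0.3681, 0.2685]
tool_rot: [-3.141, -0.002, 0.042]
contact_force: [-0.1, 1.5, -0.2]
opening: 0.0641
```

```bash
python3 - <<'E'
from h import *
s=snap("scene","s2.png");t=snap("top","t2.png")
f=lambda im,u,v:cv2.resize(im[v:v+70,u:u+140],None,fx=4,fy=4,interpolation=cv2.INTER_CUBIC)
cv2.imwrite("pics/c10.png",np.vstack([f(s,215,145),f(t,230,155)]))
for c in("blue","yellow"): print(c,blobs(s,c,(255,150,335,190)),blobs(t,c,(260,160,345,188)))
E
```

```text
blue [(16, [302.0, 158.7]), (42, [307.8, 166.0])] [(17, [327.5, 167.9]), (33, [328.4, 181.7])]
yellow [(22, [281.8, 165.4]), (50, [287.9, 174.2]), (21, [281.2, 186.9])] [(17, [297.8, 170.6]), (5, [290.8, 184.4]), (12, [298.1, 185.6])]
```

View pics/c10.png

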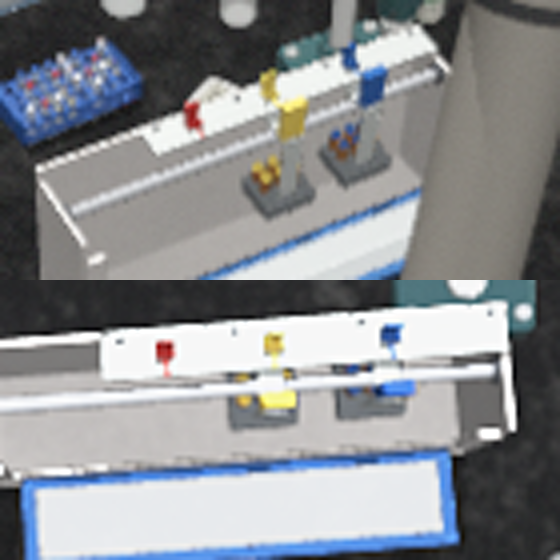

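```bash
python3 - <<'E'
from h import *
for n,fs,ft,ts,tt in(("blue",(302,158.7),(327.5,167.9),(307.8,166),(328.4,181.7)),("yellow",(281.8,165.4),(297.8,170.6),(287.9,174.2),(298.1,185.6))):
    print(n,"flag",inbay(tri(fs,ft)),"tab",inbay(tri(ts,tt)))
    for z in (.1975,.205): print("  flag top-ray",inbay(onplane("top",ft,.203)),"tab scene-ray z",z,inbay(onplane("scene",ts,z)),inbay(onplane("top",tt,z)))
# expected pixel of hung tab face & stripe
E
```

```text
blue flag [ 0.0339 -0.1175  0.2021] tab [-0.009  -0.1173  0.199 ]
  flag top-ray [ 0.0334 -0.118   0.203 ] tab scene-ray z 0.1975 [-0.0075 -0.1178  0.1975] [-0.009  -0.118   0.1975]
  flag top-ray [ 0.0334 -0.118   0.203 ] tab scene-ray z 0.205 [-0.0138 -0.113   0.205 ] [-0.0099 -0.1165  0.205 ]
yellow flag [ 0.0313 -0.0244  0.2091] tab [-0.015  -0.0231  0.2029]
  flag top-ray [ 0.0316 -0.026   0.203 ] tab scene-ray z 0.1975 [-0.0105 -0.0261  0.1975] [-0.0145 -0.0238  0.1975]
  flag top-ray [ 0.0316 -0.026   0.203 ] tab scene-ray z 0.205 [-0.0168 -0.0218  0.205 ] [-0.0153 -0.023   0.205 ]
```

```bash
python3 - <<'E'
from h import *
print(inbay(monitor.observe()["tool_pos"]),goto(.4475,-.007,.15,.043),goto(.4475,-.007,.051,.043))
E
```

```text
[-0.1871 -0.3552  0.269 ] (array([ 0.0222, -0.3571,  0.1196]), array([-0.09, -0.11,  0.14])) (array([ 0.022 , -0.3569,  0.2186]), array([-0.09, -0.11,  0.14]))
```

Emit:
move_arm([
  {"x": 0.005, "y": -0.06, "z": 0.0, "wx": 0, "wy": 0, "wz": 0, "hand": 0.65},
  {"x": 0.01, "y": -0.12, "z": 0, "wx": 0, "wy": 0, "wz": 0, "hand": 0.65},
  {"x": 0.015, "y": -0.18, "z": 0, "wx": 0, "wy": 0, "wz": 0, "hand": 0.65},
  {"x": 0.02, "y": -0.24, "z": 0.0, "wx": 0, "wy": 0, "wz": 0, "hand": 0.65},
  {"x": 0.022, "y": -0.3, "z": 0.03, "wx": 0, "wy": 0, "wz": 0, "hand": 0.65},
  {"x": 0.022, "y": -0.35, "z": 0.06, "wx": 0, "wy": 0, "wz": 0, "hand": 0.65},
  {"x": 0.022, "y": -0.357, "z": 0.1, "wx": 0, "wy": 0, "wz": 0, "hand": 0.65},
  {"x": 0.022, "y": -0.357, "z": 0.12, "wx": 0, "wy": 0, "wz": 0, "hand": 0.65},
])

```text
time: 21.58
tool_pos: [0.4454, -0.0046, 0.1484]
tool_rot: [-3.14, -0.0, 0.051]
contact_force: [-0.2, -0.9, 0.2]
opening: 0.0601
```

```bash
python3 - <<'E'
from h import *
print(goto(.4475,-.007,.051,.043))
E
```

```text
(array([0.0019, 0.0026, 0.0974]), array([-0.07, -0.02,  0.44]))
```

Emit:
move_arm([
  {"x": 0.002, "y": 0.002, "z": 0.03, "wx": 0, "wy": 0, "wz": 0.4, "hand": 0.65},
  {"x": 0.002, "y": 0.002, "z": 0.065, "wx": 0, "wy": 0, "wz": 0.4, "hand": 0.65},
  {"x": 0.002, "y": 0.002, "z": 0.097, "wx": 0, "wy": 0, "wz": 0.4, "hand": 0.65},
  {"x": 0.002, "y": 0.002, "z": 0.097, "wx": 0, "wy": 0, "wz": 0.4, "hand": 0.3},
  {"x": 0.002, "y": 0.002, "z": 0.097, "wx": 0, "wy": 0, "wz": 0.4, "hand": 0.3},
  {"x": 0.002, "y": 0.002, "z": 0.097, "wx": 0, "wy": 0, "wz": 0.4, "hand": 0.3},
  {"x": 0.002, "y": 0.002, "z": 0.097, "wx": 0, "wy": 0, "wz": 0.4, "hand": 0.3},
], grip_force=15)

```text
time: 22.45
tool_pos: [0.4503, -0.0077, 0.054]
tool_rot: [-3.139, -0.005, 0.038]
contact_force: [0.7, 11.2, 1.6]
opening: 0.0359
```

```bash
python3 - <<'E'
from h import *
s=snap("scene");t=snap("top")
for c in("blue","yellow"): print(c,blobs(s,c,(255,150,335,190)),blobs(t,c,(260,160,345,188)))
E
```

```text
blue [] [(18, [327.4, 168.0]), (33, [328.4, 181.7])]
yellow [(20, [281.8, 165.8]), (18, [286.5, 176.1]), (25, [281.4, 186.6])] [(17, [297.8, 170.6]), (5, [290.2, 178.6]), (6, [290.5, 184.3]), (14, [298.3, 185.5])]
```

Emit:
move_arm([
  {"x": 0.001, "y": 0, "z": -0.0195, "wx": 0, "wy": 0, "wz": 0, "hand": 0.3},
  {"x": 0.006, "y": 0, "z": -0.0417, "wx": 0, "wy": 0, "wz": 0, "hand": 0.3},
  {"x": 0.017, "y": 0, "z": -0.0621, "wx": 0, "wy": 0, "wz": 0, "hand": 0.3},
  {"x": 0.031, "y": 0, "z": -0.0801, "wx": 0, "wy": 0, "wz": 0, "hand": 0.3},
  {"x": 0.049, "y": 0, "z": -0.0949, "wx": 0, "wy": 0, "wz": 0, "hand": 0.3},
  {"x": 0.069, "y": 0, "z": -0.1059, "wx": 0, "wy": 0, "wz": 0, "hand": 0.3},
  {"x": 0.091, "y": 0, "z": -0.1127, "wx": 0, "wy": 0, "wz": 0, "hand": 0.3},
  {"x": 0.112, "y": 0, "z": -0.115, "wx": 0, "wy": 0, "wz": 0, "hand": 0.3},
])

```text
time: 23.55
tool_pos: [0.5609, -0.0026, 0.1702]
tool_rot: [-3.138, -0.003, 0.04]
contact_force: [-3.9, 8.5, 2.5]
opening: 0.0359
```

```bash
python3 - <<'E'
from h import *
o=monitor.observe();print(inbay(o["tool_pos"]),o["contact_force"],o["opening"])
E
```

```text
[-0.0521  0.0016  0.1702] [-3.9409038   8.48325649  2.52248531] 0.03588503197938121
```

Emit:
move_arm([
  {"x": 0.003, "y": 0, "z": 0, "wx": 0, "wy": 0, "wz": 0, "hand": 0.3},
  {"x": 0.003, "y": 0, "z": 0, "wx": 0, "wy": 0, "wz": 0, "hand": 0.3},
  {"x": 0.003, "y": 0, "z": 0, "wx": 0, "wy": 0, "wz": 0, "hand": 0.3},
])

```text
time: 23.92
tool_pos: [0.565, -0.0025, 0.1704]
tool_rot: [-3.138, -0.006, 0.04]
contact_force: [0.6, 9.9, 5.4]
opening: 0.0361
```

Emit:
move_arm([
  {"x": 0.004, "y": 0, "z": 0, "wx": 0, "wy": 0, "wz": 0, "hand": 0.3},
  {"x": 0.004, "y": 0, "z": 0, "wx": 0, "wy": 0, "wz": 0, "hand": 0.3},
  {"x": 0.004, "y": 0, "z": 0, "wx": 0, "wy": 0, "wz": 0, "hand": 0.3},
])

```text
time: 24.3
tool_pos: [0.5683, -0.0023, 0.1703]
tool_rot: [-3.138, -0.005, 0.04]
contact_force: [-1.6, 8.6, 7.2]
opening: 0.0357
```

Emit:
move_arm([
  {"x": 0, "y": 0, "z": 0, "wx": 0, "wy": 0, "wz": 0, "hand": 0.65},
  {"x": 0, "y": 0, "z": 0, "wx": 0, "wy": 0, "wz": 0, "hand": 0.65},
  {"x": 0, "y": 0, "z": 0, "wx": 0, "wy": 0, "wz": 0, "hand": 0.65},
  {"x": 0, "y": 0, "z": -0.03, "wx": 0, "wy": 0, "wz": 0, "hand": 0.65},
  {"x": 0, "y": 0, "z": -0.06, "wx": 0, "wy": 0, "wz": 0, "hand": 0.65},
  {"x": -0.03, "y": 0.02, "z": -0.09, "wx": 0, "wy": 0, "wz": 0, "hand": 0.65},
  {"x": -0.08, "y": 0.05, "z": -0.1, "wx": 0, "wy": 0, "wz": 0, "hand": 0.65},
  {"x": -0.12, "y": 0.1, "z": -0.1, "wx": 0, "wy": 0, "wz": 0, "hand": 0.65},
])

```text
time: 25.3
tool_pos: [0.4518, -0.1086, 0.2686]
tool_rot: [3.141, -0.004, 0.041]
contact_force: [0.8, -0.8, -0.3]
opening: 0.0599
```

Emit:
move_arm([
  {"x": -0.01, "y": 0.06, "z": 0, "wx": 0, "wy": 0, "wz": 0, "hand": 0.65},
  {"x": -0.02, "y": 0.12, "z": 0, "wx": 0, "wy": 0, "wz": 0, "hand": 0.65},
  {"x": -0.03, "y": 0.18, "z": 0, "wx": 0, "wy": 0, "wz": 0, "hand": 0.65},
  {"x": -0.04, "y": 0.24, "z": 0, "wx": 0, "wy": 0, "wz": 0, "hand": 0.65},
  {"x": -0.04, "y": 0.28, "z": 0, "wx": 0, "wy": 0, "wz": 0, "hand": 0.65},
  {"x": -0.04, "y": 0.28, "z": 0, "wx": 0, "wy": 0, "wz": 0, "hand": 0.65},
])

```text
time: 26.05
tool_pos: [0.4229, -0.3922, 0.2663]
tool_rot: [-3.141, -0.001, 0.035]
contact_force: [-0.2, 0.7, 0.3]
opening: 0.0598
```

```bash
python3 - <<'E'
from h import *
s=snap("scene","s3.png");t=snap("top","t3.png")
f=lambda im,u,v:cv2.resize(im[v:v+70,u:u+140],None,fx=4,fy=4,interpolation=cv2.INTER_CUBIC)
cv2.imwrite("pics/c11.png",np.vstack([f(s,215,145),f(t,230,155)]))
for c in("blue","yellow"): print(c,blobs(s,c,(255,150,335,190)),blobs(t,c,(260,160,345,188)))
E
```

```text
blue [(16, [302.0, 158.7]), (42, [307.8, 166.0]), (101, [310.7, 182.8])] [(17, [327.5, 167.9]), (33, [328.4, 181.7])]
yellow [(22, [281.8, 165.4]), (46, [288.2, 174.2]), (13, [279.9, 187.3])] [(17, [297.8, 170.6]), (5, [290.2, 178.6]), (6, [290.5, 184.3]), (14, [298.3, 185.5])]
```

View pics/c11.png

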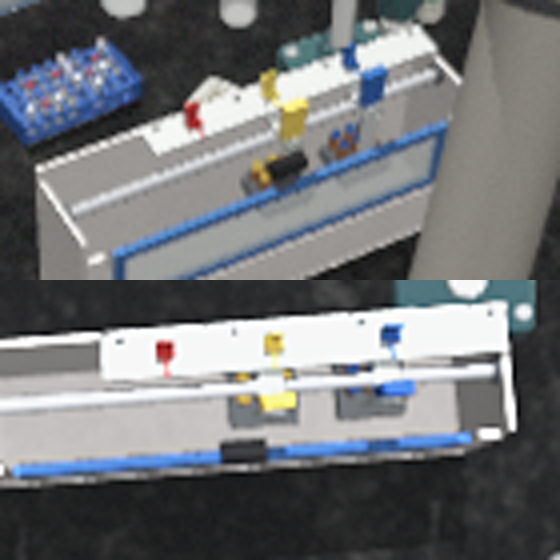

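```bash
python3 - <<'E'
from h import *
for a,roi in(("top%s",(225,188,352,208)),("scene%s",(240,172,290,225))):
    for f in((a%"0"),(a[0]+"3")):
        im=cv2.imread(f"pics/{f}.png"); m=mask(im,"blue"); u0,v0,u1,v1=roi; n=m[v0:v1,u0:u1]; v,u=np.nonzero(n)
        g=im.max(2)[v0:v1,275:305] if "t"==f[0] else im.max(2)[180:195,278:296]
        hv,hu=np.nonzero(g<45); print(f,len(u),u.mean().round(2),v.mean().round(2),"dark",len(hv),hu.mean().round(2),hv.mean().round(2))
E
```

```text
top0 256 64.9 11.23 dark 167 15.75 16.58
t3 298 65.42 10.49 dark 154 15.67 16.76
scene0 144 21.39 32.17 dark 20 8.85 7.45
s3 164 23.26 31.18 dark 23 8.26 6.91
```

```bash
python3 - <<'E'
from h import *
C=lambda f,r:(lambda im:(lambda v,u:(u.mean()+r[0],v.mean()+r[1],len(u)))(*np.nonzero((im.max(2)[r[1]:r[3],r[0]:r[2]]<60))))(cv2.imread(f"pics/{f}.png"))
for a,b in(("scene0","top0"),("s3","t3")):
    p,q=C(a,(281,181,294,192)),C(b,(284,192,298,201)); print(p,q,inbay(tri(p[:2],q[:2])))
# top edge line of flap, mid z .151
for f in("top0","t3"):
    m=mask(cv2.imread(f"pics/{f}.png"),"blue")[188:208,232:350]; v,u=np.nonzero(m); k=np.polyfit(u,v,1); print(f,[inbay(onplane("top",(232+x,188+np.polyval(k,x)),.150)) for x in(15,100)])
E
```

```text
(np.float64(286.8), np.float64(186.975), 40) (np.float64(290.5), np.float64(198.5), 20) [-0.0514  0.0015  0.1783]
(np.float64(286.5), np.float64(186.36363636363637), 44) (np.float64(290.35483870967744), np.float64(198.03225806451613), 31) [-0.05    0.0021  0.1806]
top0 [array([-0.0522,  0.1402,  0.15  ]), array([-0.0512, -0.1344,  0.15  ])]
t3 [array([-0.05,  0.14,  0.15]), array([-0.0489, -0.1346,  0.15  ])]
```

```bash
python3 -c "
from cell import robot; print(robot.hand_in())"
```

```text
the job is handed in; nothing more can be done
None
```

The flap is shut again, and both carriers present, blue and yellow, hang on the rail at their own marks. I saw no red carrier in the pictures, so I treated it as absent. I handed the job in at about 26 s of robot time; the hand-in reports no verdict.

- **Order of work:** I pulled the flap down to level, hung the blue carrier first because its mark is farther from the open end, then the yellow one, and pushed the flap up with the handle.
- **Carriers:** In the last measurement before shutting, both hung upright and their tabs were within about 2 mm of their marks along the rail. Their positions in the pictures were unchanged after the flap was shut.
- **Flap:** I felt no hard stop while pushing, so I checked by camera. The handle measured at bay x = -50 mm, z = 181 mm, which is upright, and the flap's top edge lies 2 mm further back than at the start.
- **Small disagreements:** The hooks touched the rail with the tool about 4 mm higher than I had calculated. I think the carriers were gripped slightly low, and the pictures show both seated.
- **Bystanders:** I never went near the beaker or the jar. The bottle stands near where yellow was picked up, and I did not measure the bystanders again at the end. The arm was clear of everything at hand-in.

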